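# Lock the drive spindle with its bar

## Task

Lock the spindle of the small bench drive: with the fingertips, push the crank pin round until the slot across the disc lines up with the locking bar, then push the bar by its post through the slot until its nose is fully home against the end wall of the keeper. Only push: the bar must stay down in its guide and not be lifted or carried. Leave the other things on the bench where they are.

Things in the scene. Friction and masses are not known exactly. Their poses are not given: they have to be found in the camera images.
- lock_axis (a point): On the spindle axis of the lock fixture (grey, fixed), at the floor of its rail, 33 mm above the bench. x points along the rail the way the bar is pushed, z up, y to the crank's side. Round it turns a steel disc, 62 mm diameter, top 48 mm above the bench, with one open-topped slot 18 mm wide right across it. Right of it a fixed press, case 234 mm high, filling x over 0.44 and y below -0.36.
- keeper_wall (a point): Centre of the keeper's end wall, where the bar's nose must arrive: 57 mm beyond the spindle axis along the rail, 39 mm above the bench; axes as lock_axis. The keeper is a pocket 16 mm wide and 22 mm long beyond the disc, open at the top, 45 mm high. On the near side of the disc, from 40 to 120 mm before the axis, two cheeks 14 mm apart, top 42 mm above the bench, guide the bar.
- lock_disc (a joint): Angle of the slotted disc, rad: 0 = slot in line with the bar, crank square to the rail. Positive = turned clockwise seen from above, the crank swung towards the keeper. Starts at 0.4 to 0.8; range -1.1 to 1.15, so no stop at 0. It turns with light friction (about 1 N at the pin) and stays where it is left. Within about 0.1 the bar's tapered nose enters and centres it.
- crank_pin (a point): Upright crank pin of the disc, dark, round, 14 mm diameter, 75 mm from the spindle axis, standing free from 45 to 85 mm above the bench; the point is on its centre line 70 mm above the bench. The arm below it is flat, 14 mm wide (22 mm round the pin), its underside 34 mm above the bench.
- push_post (a point): Upright post on the locking bar, dark, round, 17 mm diameter with a 22 mm head on its top 8 mm, free from 45 to 89 mm above the bench; the point is on its centre line 71 mm above the bench. x points along the bar to its nose. The bar (loose, steel, 12 x 12 mm, about 0.25 kg, top 45 mm above the bench) reaches 41 mm behind and 105 mm ahead of the post and slides at 2 N, up to 9 N in the disc.
- bar_nose (a point): Tip of the bar's tapered nose, on the bar's centre line, 105 mm ahead of the post, 39 mm above the bench. It starts 4 to 18 mm short of the disc's rim, and touches the keeper's end wall when fully home. The tip is 5 mm across and widens to 12 mm in 12 mm.
- small_weight: Bystander: small brass weight, 16 mm diameter, 24 mm high, beside the rail on the crank's side. Origin at its underside.
- rubber_stopper: Bystander: red-brown rubber stopper, 34 mm diameter, 26 mm high, beside the rail on the side away from the crank. Origin at its underside.
- sample_tin: Bystander: open round metal tin, 55 mm diameter, 32 mm high, at the front of the bench. Origin at its underside.
- small_bottle: Bystander: small white bottle with a red cap, 38 mm diameter, 70 mm high, behind the keeper. Origin at its underside.
- tape_roll: Bystander: roll of tape lying flat, 66 mm diameter, 18 mm high, front left. Origin at its underside.
- glass_beaker: Bystander: clear beaker, 58 mm diameter, 78 mm high, on the left. Origin at its underside.
- brown_bottle: Bystander: brown bottle with a black cap, 58 mm diameter, 115 mm high, on the left at the back. Origin at its underside.

How it is judged:
By the outcome, as a careful person would: the job done as asked, in the order asked, and still so for the second after the job is handed in, with the robot touching nothing.
It also fails if it takes over 51 s, if anything falls off the work surface, if the arm or the gripper's body presses on something with over 40 N, if the wrist force passes 120 N, or if a joint passes its speed limit or range.

## Robot

A 6-joint arm with a two-finger parallel gripper is mounted at the origin on a cart in front of the work surface, level with it; the furniture and walls round the work are solid. World frame = base frame: x ahead of the robot, y to its left, z up, the work surface at z = 0. Lengths are in m, angles in rad, forces in N, time in s.
With the tool pointing down it reaches from about 0.3 to 0.775 m from the base axis. Payload 14.6 kg.
Tool frame: the origin (TCP) lies on the centre line of the jaws, within the pads' length; the fingertips stand 17 mm ahead of it and the grasp point (between the pads) lies 2 mm behind it; z points along the fingers, y is the line along which they close (so a half turn about z gives the same grasp; the last joint's range is limited). The gripper opens to 85 mm and grips with 20 to 120 N. Pads are 22 mm wide; open, the fingers measure 114 mm over their backs; the gripper's body (76 mm by 85 mm) begins 54 mm behind the grasp point. The pads swing forward as they close: fully open they stand 13 mm farther back than shut.
Start: joints at [1.167, 0.3, 1.521, -0, 1.321, -0.067], TCP at [0.182, 0.519, 0.248] pointing down, gripper open.
Joint ranges: [-3.03, 3.03], [-0.79, 2.21], [0.23, 2.52], [-1.04, 4.18], [0, 3.07], [-2.55, 2.55]. Speed limits (rad/s): [2.22, 2.22, 2.57, 3.14, 3.14, 3.14].

## Interface

Orientations are given as a 3x3 rotation matrix whose columns are the frame's x, y, z axes.
In Python, from workcell import telemetry, viewer, manip gives the robot as it stands.
- The arm moves only by the tool carry_out, never from a script. Its argument "increments" is a list that holds one entry, the list of rows, each a list of 7 numbers: the shift along the world's x, y, z in units of 0.4 m (1.0 is 0.4 m), then the turn, a rotation vector about the world's x, y, z in units of 45 degrees (1.0 is 45 degrees), then the closure, from -1 (fully open) to 1 (shut), so that 0 is half open. In form: [[[tx, ty, tz, wx, wy, wz, hand], ...]]. A call has exactly 5 rows; each row is the pose to reach, as a shift and turn from the pose commanded when the call began; what a row does not reach only later rows make up. A row lasts 1/8 s, in which the tool goes at most 62.5 mm and 10.7 degrees, less where a joint would pass 70% of its speed; a pose out of reach is approached as far as the arm can. A call with a number of a shift or a turn outside -1 to 1 is refused whole. A call with a gripper value outside its range is refused whole. The fingers move at their own pace and stop on an object; the grip force is fixed at half the most. Time passes only in rows, so rows that repeat a pose let the fingers close, or fill a call up. It gives the time, the measured TCP pose, the force, the opening and the grip force at its end, in the units of the state.
- telemetry.get_state(): the state, without advancing time (a new reading comes with each control period).
- viewer.read_camera(name): name is "scene" or "top"; returns a dict with "color" (384x512x3 uint8, red, green, blue), "z_map" (384x512 float32, m along the optical axis (not along the pixel's ray), 0 where there is no reading), "mtx" (3x3 intrinsics, pixels), "R" (3x3) and "t" (3): a world point X has camera coordinates R X + t. Camera axes: x right, y down, z forward; pixel columns grow to the right and rows downward; lengths in m; the calibration is good to about 2 mm. A picture is of the moment at which its call begins.
- manip.job_done(): hands the job in; it is judged then, once.
The state is a dict: "time_s": time; "qpos": joint angles; "dq": joint speeds; "joint_efforts": joint torques, N m; "ee_pos": TCP position; "ee_rot": TCP orientation; "ft_force": force on the tool from outside, world axes, zero at the start; "torque": the same for the moment, N m; "opening": finger opening in m; "grip_force": force on a finger pad.
Only numpy, scipy, OpenCV 4.12 (cv2) and the standard library are available. Lean on these libraries where they do the work, as an engineer would, in place of code of your own. Each camera call takes 0.05 s, during which the arm holds its last target. There are 200 camera calls.

## Working session

There is one attempt and no reset: what is moved stays moved. The work goes in short steps, Python scripts to look and compute and a tool call to move; the robot and the scene stay as the last step left them, time stands still between calls to the robot, and variables do not carry over. Pictures are saved under pics/ and viewed, at most 11 in all, crops included, and the job is handed in when it is done.

Besides the shell and the picture viewer there is one more tool, called after "Emit:" by a JSON object that holds its "fn" and its "kwargs", one argument or row to a line. carry_out: Moves the arm, as the interface text tells. Shifts and turns lie within -1 to 1; 1 stands for 0.4 m of shift or 45 degrees of turn. Its arguments: {"type":"object","properties":{"increments":{"type":"array"}},"required":["increments"]}

```bash
mkdir -p pics; cat > h.py <<'E'
import numpy as np, cv2
from workcell import telemetry, viewer, manip
def snap(n):
    c=viewer.read_camera(n); np.savez(f'{n}.npz',**c); return c
def load(n): return dict(np.load(f'{n}.npz'))
def at_z(c,u,v,z):
    d=c['R'].T@np.linalg.inv(c['mtx'])@np.array([u,v,1.]); o=-c['R'].T@c['t']
    return o+d*(z-o[2])/d[2]
def proj(c,X):
    p=c['mtx']@(c['R']@np.array(X)+c['t']); return p[:2]/p[2]
E
python3 - <<'E'
from h import *
for n in('scene','top'):
    c=snap(n); print(n,-c['R'].T@c['t'],c['R'][2],c['mtx'][0,0])
    cv2.imwrite(f'pics/{n}0.png',cv2.resize(c['color'][:,:,::-1],(800,600),interpolation=cv2.INTER_CUBIC))
s=telemetry.get_state();print(s['time_s'],s['ee_pos'],s['ee_rot'],s['ft_force'])
E
```

```text
scene [-0.01535197 -0.41180702  0.77967655] [ 0.56485035  0.36745625 -0.73886399] 404.89192761378644
top [ 0.40923632 -0.05446387  1.10194298] [ 0.13292323  0.00253241 -0.9911231 ] 352.66726382409996
0.1 [0.18170664 0.51892907 0.24779797] [[-9.43801785e-01  3.30511791e-01 -3.83498550e-04]
 [ 3.30512008e-01  9.43801344e-01 -9.14553686e-04]
 [ 5.96756702e-05 -9.89908277e-04 -9.99999508e-01]] [ 0.99758305 -0.31284676  0.78967731]
```

View pics/top0.png

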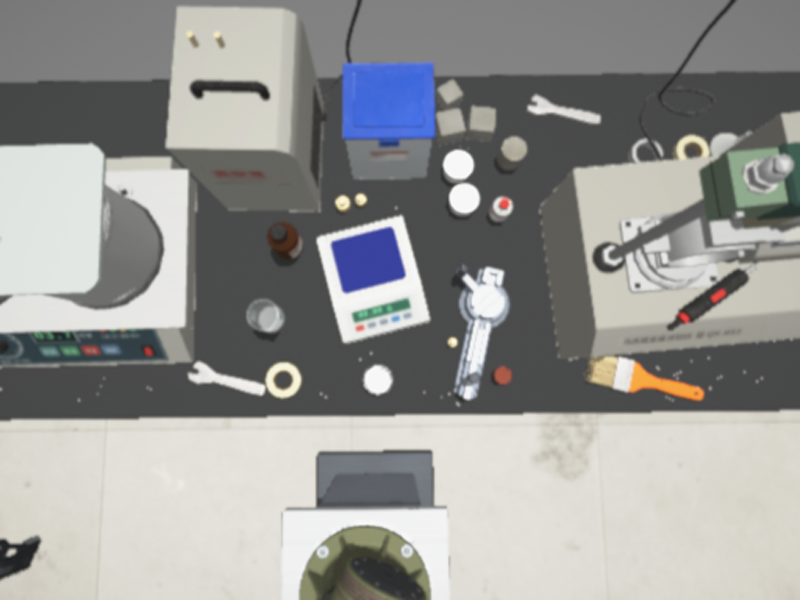

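View pics/scene0.png

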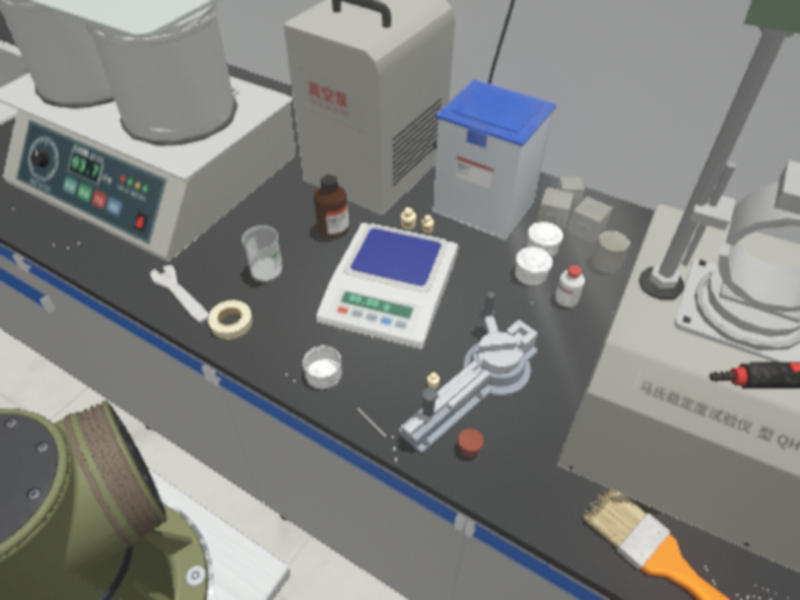

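The top view shows the disc at about (485,303), the crank pin at (463,272) and the post at about (472,380), all in 800-scale pixels. In the scene view the post is at (429,400) and the pin at (489,303). Next I'll enlarge both.

```bash
python3 - <<'E'
from h import *
for n,(u,v,w,h) in {'top':(270,160,80,105),'scene':(245,180,110,110)}.items():
    c=load(n); im=c['color'][v:v+h,u:u+w,::-1]
    k=5.4 if n=='scene' else 5.6
    im=cv2.resize(im,None,fx=k,fy=k,interpolation=cv2.INTER_CUBIC)
    for i in range(0,w,10): cv2.putText(im,str(u+i),(int(i*k),8),0,.3,(0,255,255)); cv2.line(im,(int(i*k),10),(int(i*k),16),(0,255,255))
    for i in range(0,h,10): cv2.putText(im,str(v+i),(0,int(i*k)+4),0,.3,(0,255,255)); cv2.line(im,(22,int(i*k)),(28,int(i*k)),(0,255,255))
    cv2.imwrite(f'pics/{n}1.png',im)
E
```

```text
(no output)
```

View pics/top1.png

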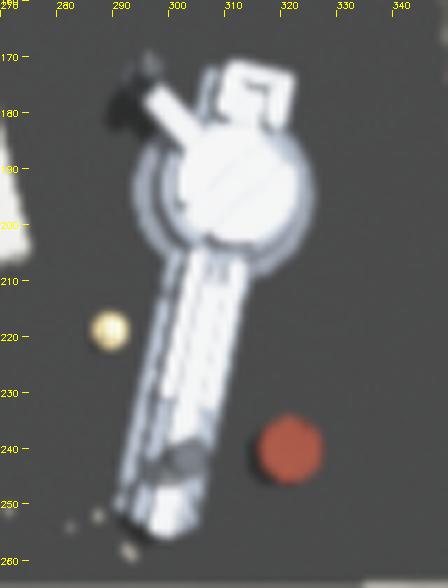

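View pics/scene1.png

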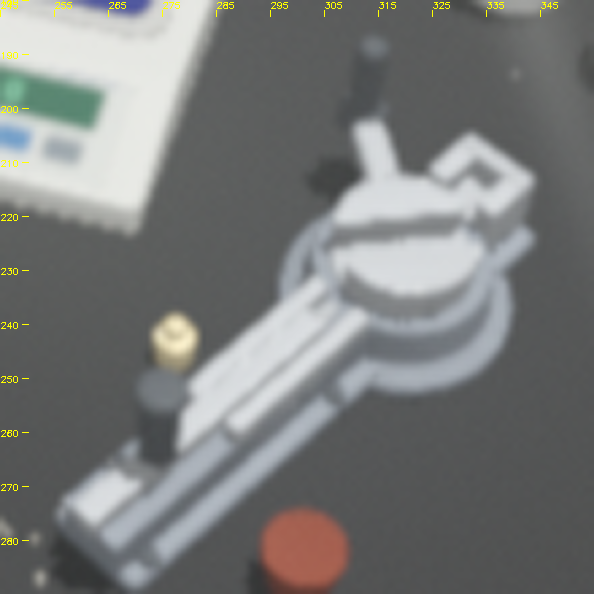

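```bash
cat > m.py <<'E'
from h import *
t=load('top');s=load('scene')
P={}
for n,a,b,z in [('disc',(312.4,193.3),(320.7,223.5),.048),('pin',(296.8,171.4),(314.4,188.7),.085),('post',(303.4,241.8),(275.2,251.7),.089)]:
    A=at_z(t,*a,z);B=at_z(s,*b,z);P[n]=(A+B)/2;print(n,A.round(4),B.round(4))
d=P['disc'];q=P['post']-d;r=P['pin']-d
print('rail yaw deg',np.degrees(np.arctan2(-q[1],-q[0])),'post dist',np.hypot(*q[:2]),'pin r',np.hypot(*r[:2]),'pin ang',np.degrees(np.arctan2(r[1],r[0])))
# rail yaw from mask of top-view rail edges at bench
for u,v,z in [(289.5,218.5,.024),(321.5,240,.026)]: print(at_z(t,u,v,z).round(4))
for u,v,z in [(317,176,.045),(301,255,.042),(308,205,.042)]: print('rail',at_z(t,u,v,z).round(4))
E
python3 m.py
```

```text
disc [ 0.5417 -0.2437  0.048 ] [ 0.541  -0.2438  0.048 ]
pin [ 0.6022 -0.1937  0.085 ] [ 0.597  -0.1958  0.085 ]
post [ 0.3979 -0.2058  0.089 ] [ 0.3962 -0.2066  0.089 ]
rail yaw deg -14.579237438419229 post dist 0.14908011016908337 pin r 0.07611937872082704 pin ang 40.04171233054944
[ 0.4681 -0.1755  0.024 ]
[ 0.402 -0.27   0.026]
rail [ 0.5948 -0.2601  0.045 ]
rail [ 0.3589 -0.2045  0.042 ]
rail [ 0.507  -0.2303  0.042 ]
```

Emit:
{"fn": "carry_out", "kwargs": {
  "increments": [
    [[0.35, -0.6, 0, 0, 0, -0.95, 0], [0.35, -0.6, 0, 0, 0, -0.95, 0], [0.35, -0.6, 0, 0, 0, -0.95, 0], [0.35, -0.6, 0, 0, 0, -0.95, 0], [0.35, -0.6, 0, 0, 0, -0.95, 0]]
  ]
}}

```text
time_s: 0.72
ee_pos: [0.3226, 0.2768, 0.2483]
ee_rot: [[-0.464, 0.886, 0.0], [0.886, 0.464, -0.0], [-0.0, 0.0, -1.0]]
ft_force: [0.2, 0.9, -0.4]
opening: 0.0427
grip_force: 0.0
```

Emit:
{"fn": "carry_out", "kwargs": {
  "increments": [
    [[0.35, -0.6, 0, 0, 0, -0.945, 0], [0.35, -0.6, 0, 0, 0, -0.945, 0], [0.35, -0.6, 0, 0, 0, -0.945, 0], [0.35, -0.6, 0, 0, 0, -0.945, 0], [0.35, -0.6, 0, 0, 0, -0.945, 0]]
  ]
}}

```text
time_s: 1.35
ee_pos: [0.4626, 0.0365, 0.248]
ee_rot: [[0.257, 0.966, -0.001], [0.966, -0.257, -0.0], [-0.0, -0.0, -1.0]]
ft_force: [0.5, 0.7, 0.3]
opening: 0.043
grip_force: 0.0
```

Emit:
{"fn": "carry_out", "kwargs": {
  "increments": [
    [[0.345, -0.564, -0.1, 0, 0, 0, 0], [0.345, -0.564, -0.1, 0, 0, 0, 0], [0.345, -0.564, -0.2, 0, 0, 0, 0], [0.345, -0.564, -0.2, 0, 0, 0, 0], [0.345, -0.564, -0.2, 0, 0, 0, 0]]
  ]
}}

```text
time_s: 1.98
ee_pos: [0.5998, -0.1888, 0.1657]
ee_rot: [[0.253, 0.967, -0.003], [0.967, -0.253, 0.001], [0.0, -0.003, -1.0]]
ft_force: [-0.6, 0.2, 0.8]
opening: 0.0428
grip_force: 0.0
```

```bash
cat > look.py <<'E'
import sys
from h import *
out=[]
for n,(u,v,w,h) in {'top':(262,140,90,120),'scene':(245,150,120,140)}.items():
    c=snap(n); im=c['color'][v:v+h,u:u+w,::-1]; k=600/h*.97
    im=cv2.resize(im,None,fx=k,fy=k,interpolation=cv2.INTER_CUBIC)
    im=im[:580,:398]
    for i in range(0,w,10): cv2.putText(im,str(u+i),(int(i*k),8),0,.3,(0,255,255)); cv2.line(im,(int(i*k),10),(int(i*k),16),(0,255,255))
    for i in range(0,h,10): cv2.putText(im,str(v+i),(0,int(i*k)+4),0,.3,(0,255,255)); cv2.line(im,(22,int(i*k)),(28,int(i*k)),(0,255,255))
    out.append(cv2.copyMakeBorder(im,0,580-im.shape[0],0,0,0))
cv2.imwrite('pics/'+sys.argv[1]+'.png',np.hstack(out)[:, :800])
E
python3 look.py l1
```

```text
(no output)
```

View pics/l1.png

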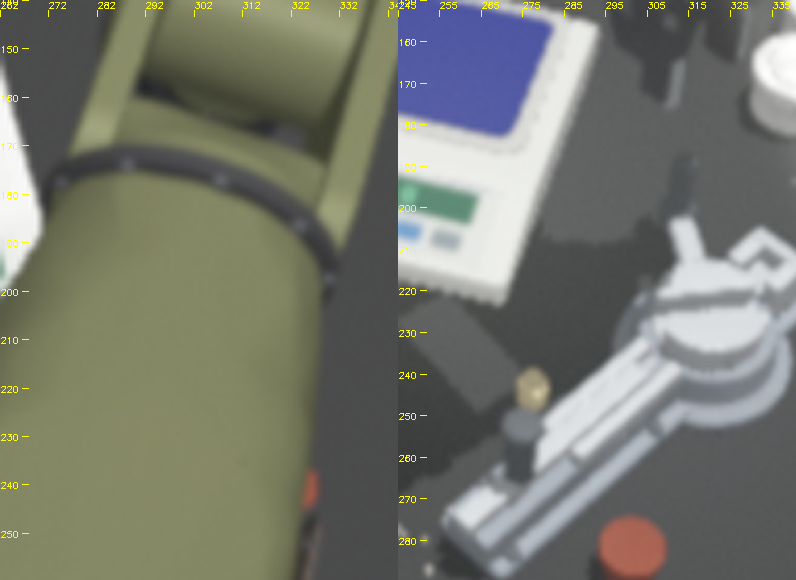

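The arm hides the top view. In the scene view the two fingertips hang above the pin, at about (302,165) and (311,172), with the pin top at (314,189). I'll lower them to straddle the pin.

Emit:
{"fn": "carry_out", "kwargs": {
  "increments": [
    [[0, 0, -0.08, 0, 0, 0, 0], [0, 0, -0.15, 0, 0, 0, 0], [0, 0, -0.2, 0, 0, 0, 0], [0, 0, -0.243, 0, 0, 0, 0], [0, 0, -0.243, 0, 0, 0, 0]]
  ]
}}

```text
time_s: 2.7
ee_pos: [0.5994, -0.1862, 0.0702]
ee_rot: [[0.251, 0.968, -0.002], [0.968, -0.251, 0.001], [0.0, -0.002, -1.0]]
ft_force: [-0.1, 0.1, -0.3]
opening: 0.0427
grip_force: 0.0
```

Emit:
{"fn": "carry_out", "kwargs": {
  "increments": [
    [[-0.024, 0.006, 0, 0, 0, 0, 0], [-0.048, 0.012, 0, 0, 0, 0, 0], [-0.072, 0.018, 0, 0, 0, 0, 0], [-0.096, 0.024, 0, 0, 0, 0, 0], [-0.106, 0.027, 0, 0, 0, 0, 0]]
  ]
}}

```text
time_s: 3.32
ee_pos: [0.5567, -0.1756, 0.0713]
ee_rot: [[0.252, 0.968, -0.0], [0.968, -0.252, -0.0], [-0.0, -0.0, -1.0]]
ft_force: [2.4, 0.6, 0.5]
opening: 0.0428
grip_force: 0.5
```

Emit:
{"fn": "carry_out", "kwargs": {
  "increments": [
    [[-0.008, 0.002, 0, 0, 0, 0, 0], [-0.016, 0.004, 0, 0, 0, 0, 0], [-0.024, 0.006, 0, 0, 0, 0, 0], [-0.03, 0.007, 0, 0, 0, 0, 0], [-0.03, 0.007, 0, 0, 0, 0, 0]]
  ]
}}

```text
time_s: 3.95
ee_pos: [0.5452, -0.1729, 0.071]
ee_rot: [[0.252, 0.968, -0.0], [0.968, -0.252, 0.0], [-0.0, -0.0, -1.0]]
ft_force: [-0.0, -0.2, 0.7]
opening: 0.0426
grip_force: 0.0
```

```bash
python3 look.py l2; python3 -c "
from h import *
s=telemetry.get_state();print(s['ee_pos'],s['ee_rot'][:,1],s['ft_force'])"
```

```text
[ 0.54531513 -0.17295533  0.07103124] [ 9.67817168e-01 -2.51654293e-01 -2.14509273e-04] [0.87804534 0.35423623 0.05569664]
```

View pics/l2.png

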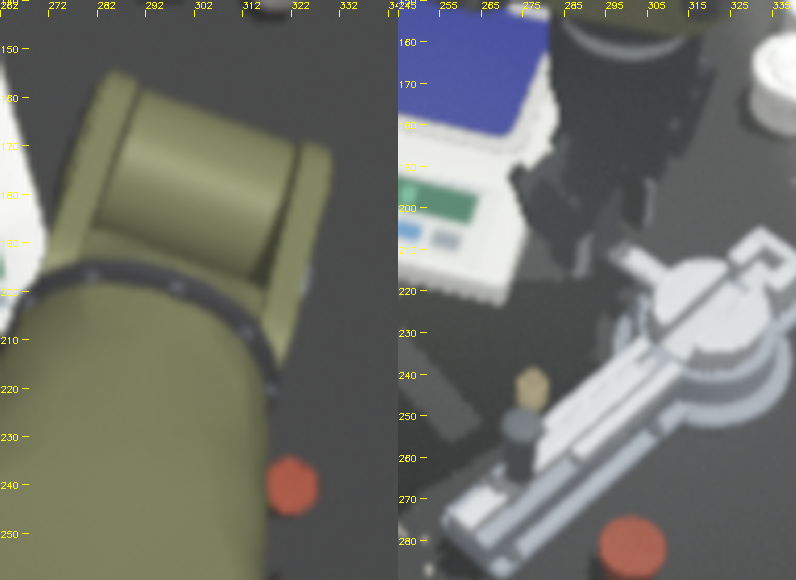

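Emit:
{"fn": "carry_out", "kwargs": {
  "increments": [
    [[0.02, -0.005, 0, 0, 0, 0, 0], [0.02, -0.005, 0.02, 0, 0, 0, 0], [0.02, -0.005, 0.12, 0, 0, 0, 0], [0.02, -0.005, 0.25, 0, 0, 0, 0], [0.02, -0.005, 0.25, 0, 0, 0, 0]]
  ]
}}

```text
time_s: 4.68
ee_pos: [0.5549, -0.1755, 0.1758]
ee_rot: [[0.252, 0.968, 0.007], [0.968, -0.252, -0.003], [-0.001, 0.007, -1.0]]
ft_force: [-0.1, -1.0, -0.3]
opening: 0.0424
grip_force: 0.0
```

Emit:
{"fn": "carry_out", "kwargs": {
  "increments": [
    [[-0.1, -0.01, 0, 0, 0, 0, 1], [-0.25, -0.025, 0, -0.03, -0.1, 0, 1], [-0.4, -0.04, 0, -0.05, -0.2, 0, 1], [-0.494, -0.05, 0, -0.067, -0.258, 0, 1], [-0.494, -0.05, 0, -0.067, -0.258, 0, 1]]
  ]
}}

```text
time_s: 5.3
ee_pos: [0.3539, -0.1949, 0.1711]
ee_rot: [[0.254, 0.946, 0.202], [0.967, -0.248, -0.053], [-0.0, 0.208, -0.978]]
ft_force: [1.2, -1.3, 0.2]
opening: 0.0002
grip_force: 0.0
```

```bash
python3 - <<'E'
from h import *
c=snap('scene');u,v,w,h,k=250,170,105,120,5
im=cv2.resize(c['color'][v:v+h,u:u+w,::-1],None,fx=k,fy=k,interpolation=cv2.INTER_CUBIC)
d=np.array([.5413,-.24375]);a=np.radians(-14.6);x=np.array([np.cos(a),np.sin(a)])
for s in(-.031,.031,-.19,.05):
    p=proj(c,[*(d+s*x),.048 if abs(s)<.04 else .045]);cv2.circle(im,tuple(((p-[u,v])*k).astype(int)),3,(0,0,255),-1)
cv2.imwrite('pics/l3.png',im)
s=telemetry.get_state();print(s['ee_pos'],s['ee_rot'].round(3),s['ft_force'])
E
```

```text
[ 0.3552468  -0.19518155  0.1714381 ] [[ 0.253  0.946  0.202]
 [ 0.967 -0.247 -0.053]
 [-0.     0.209 -0.978]] [0.51213241 1.05019878 0.42419672]
```

View pics/l3.png

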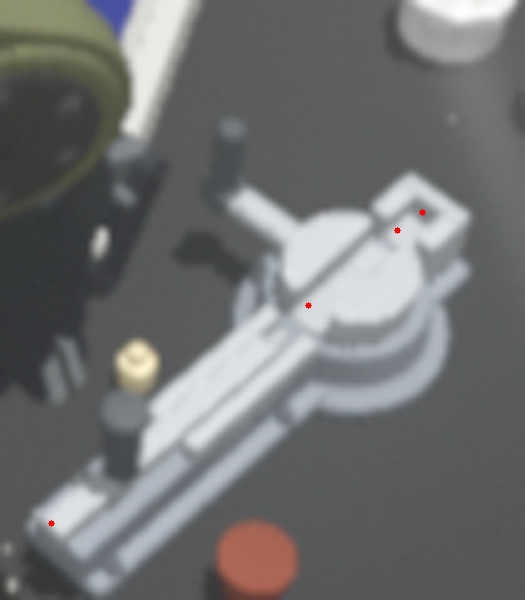

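The slot now lines up with the rail: its dark wall runs from (285,300) to (385,220), parallel to the predicted rail dots. The small weight at (137,360), the stopper and the bar have not moved. I'll lower the shut fingers behind the post.

Emit:
{"fn": "carry_out", "kwargs": {
  "increments": [
    [[0, 0, -0.08, 0, 0, 0, 1], [0, 0, -0.16, 0, 0, 0, 1], [0, 0, -0.22, 0, 0, 0, 1], [0, 0, -0.25, 0, 0, 0, 1], [0, 0, -0.255, 0, 0, 0, 1]]
  ]
}}

```text
time_s: 5.98
ee_pos: [0.3561, -0.1948, 0.0687]
ee_rot: [[0.251, 0.947, 0.2], [0.968, -0.246, -0.051], [0.001, 0.207, -0.978]]
ft_force: [-0.5, -0.0, 0.2]
opening: 0.0001
grip_force: 0.0
```

```bash
python3 -c "
from h import *
s=telemetry.get_state();print(s['ee_pos'],s['ft_force'])
p=s['ee_pos'][:2]-np.array([.5413,-.24375]);print(p@[.968,-.252],p@[.252,.968])"
```

```text
[ 0.35611558 -0.19479554  0.06868086] [-0.52869645 -0.03925034  0.228821  ]
-0.19159504131489916 0.000721443024185909
```

Emit:
{"fn": "carry_out", "kwargs": {
  "increments": [
    [[0.02, -0.005, 0, 0, 0, 0, 1], [0.04, -0.01, 0, 0, 0, 0, 1], [0.06, -0.016, 0, 0, 0, 0, 1], [0.08, -0.021, 0, 0, 0, 0, 1], [0.1, -0.026, 0, 0, 0, 0, 1]]
  ]
}}

```text
time_s: 6.6
ee_pos: [0.3963, -0.2054, 0.0691]
ee_rot: [[0.252, 0.947, 0.201], [0.968, -0.246, -0.052], [0.0, 0.208, -0.978]]
ft_force: [-2.0, 0.3, 1.1]
opening: 0.0002
grip_force: 1.2
```

```bash
cat > r.py <<'E'
import sys
from h import *
s=telemetry.get_state();f=s['ft_force']
p=s['ee_pos'][:2]-np.array([.5413,-.24375]);print('rail',p@[.968,-.252],p@[.252,.968],'z',s['ee_pos'][2],'F',f.round(2),f[:2]@[.968,-.252])
if len(sys.argv)>1:
    c=snap('scene');u,v,w,h,k=250,170,105,120,5
    cv2.imwrite(f'pics/{sys.argv[1]}.png',cv2.resize(c['color'][v:v+h,u:u+w,::-1],None,fx=k,fy=k,interpolation=cv2.INTER_CUBIC))
E
python3 r.py l4
```

```text
rail -0.1500343031502634 0.0005526887584174816 z 0.06912436164327061 F [-1.96  0.31  1.07] -1.9784715170044629
```

View pics/l4.png

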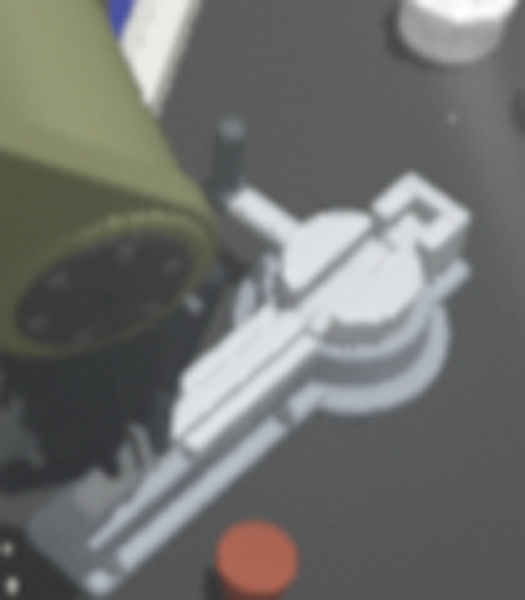

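The bar is sliding at about 2 N. The disc is unchanged, so I'll keep pushing.

Emit:
{"fn": "carry_out", "kwargs": {
  "increments": [
    [[0.018, -0.005, 0, 0, 0, 0, 1], [0.036, -0.009, 0, 0, 0, 0, 1], [0.054, -0.014, 0, 0, 0, 0, 1], [0.072, -0.019, 0, 0, 0, 0, 1], [0.09, -0.023, 0, 0, 0, 0, 1]]
  ]
}}

```text
time_s: 7.28
ee_pos: [0.4322, -0.2146, 0.069]
ee_rot: [[0.252, 0.947, 0.201], [0.968, -0.246, -0.052], [0.0, 0.208, -0.978]]
ft_force: [-1.5, -0.3, 0.8]
opening: 0.0004
grip_force: 0.7
```

Emit:
{"fn": "carry_out", "kwargs": {
  "increments": [
    [[0.01, -0.003, 0, 0, 0, 0, 1], [0.02, -0.005, 0, 0, 0, 0, 1], [0.03, -0.008, 0, 0, 0, 0, 1], [0.04, -0.01, 0, 0, 0, 0, 1], [0.05, -0.013, 0, 0, 0, 0, 1]]
  ]
}}

```text
time_s: 7.9
ee_pos: [0.452, -0.2198, 0.0691]
ee_rot: [[0.252, 0.947, 0.201], [0.968, -0.246, -0.052], [0.0, 0.208, -0.978]]
ft_force: [-1.3, 0.2, 1.5]
opening: -0.0001
grip_force: 0.8
```

```bash
python3 r.py
```

```text
rail -0.09249629008609848 0.0007098720628343653 z 0.06908900578901549 F [-1.3   0.24  1.5 ] -1.3238972801545392
```

Emit:
{"fn": "carry_out", "kwargs": {
  "increments": [
    [[0.007, -0.002, 0, 0, 0, 0, 1], [0.014, -0.004, 0, 0, 0, 0, 1], [0.021, -0.005, 0, 0, 0, 0, 1], [0.028, -0.007, 0, 0, 0, 0, 1], [0.035, -0.009, 0, 0, 0, 0, 1]]
  ]
}}

```text
time_s: 8.52
ee_pos: [0.4659, -0.2233, 0.0691]
ee_rot: [[0.252, 0.947, 0.201], [0.968, -0.246, -0.052], [0.0, 0.208, -0.978]]
ft_force: [-1.4, 0.7, 1.4]
opening: -0.0001
grip_force: 0.8
```

Emit:
{"fn": "carry_out", "kwargs": {
  "increments": [
    [[0.003, -0.001, 0, 0, 0, 0, 1], [0.005, -0.0013, 0, 0, 0, 0, 1], [0.008, -0.002, 0, 0, 0, 0, 1], [0.01, -0.0026, 0, 0, 0, 0, 1], [0.01, -0.0026, 0, 0, 0, 0, 1]]
  ]
}}

```text
time_s: 9.15
ee_pos: [0.4698, -0.2244, 0.0691]
ee_rot: [[0.252, 0.947, 0.201], [0.968, -0.246, -0.052], [0.0, 0.208, -0.978]]
ft_force: [-0.2, 1.0, 0.2]
opening: 0.0001
grip_force: 0.4
```

```bash
python3 r.py l5
```

```text
rail -0.07410841806953444 0.0007404390836608253 z 0.06906306416772677 F [-0.25  1.02  0.15] -0.4981533443194168
```

View pics/l5.png

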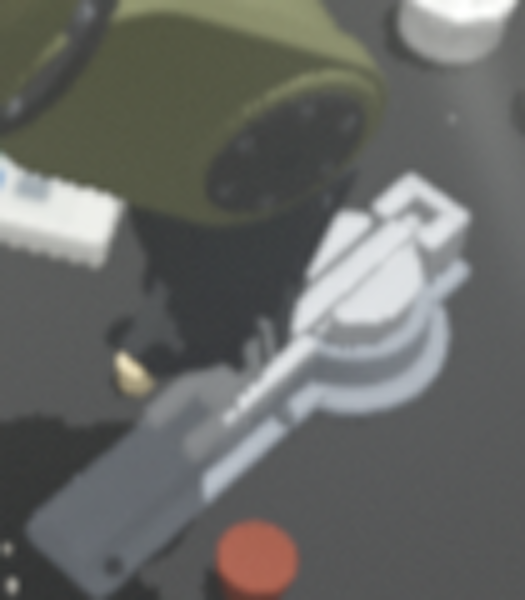

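The bar is through the slot, with its nose in the keeper at about (415,225). I'll creep forward until the force rises.

Emit:
{"fn": "carry_out", "kwargs": {
  "increments": [
    [[0.0025, -0.0006, 0, 0, 0, 0, 1], [0.005, -0.0013, 0, 0, 0, 0, 1], [0.0075, -0.002, 0, 0, 0, 0, 1], [0.0075, -0.002, 0, 0, 0, 0, 1], [0.0075, -0.002, 0, 0, 0, 0, 1]]
  ]
}}

```text
time_s: 9.82
ee_pos: [0.4728, -0.2252, 0.0691]
ee_rot: [[0.252, 0.947, 0.201], [0.968, -0.246, -0.052], [-0.0, 0.208, -0.978]]
ft_force: [0.0, 0.1, 0.1]
opening: -0.0001
grip_force: 0.2
```

Emit:
{"fn": "carry_out", "kwargs": {
  "increments": [
    [[0.0025, -0.0006, 0, 0, 0, 0, 1], [0.005, -0.0013, 0, 0, 0, 0, 1], [0.0075, -0.002, 0, 0, 0, 0, 1], [0.0075, -0.002, 0, 0, 0, 0, 1], [0.0075, -0.002, 0, 0, 0, 0, 1]]
  ]
}}

```text
time_s: 10.45
ee_pos: [0.4758, -0.226, 0.0691]
ee_rot: [[0.252, 0.947, 0.201], [0.968, -0.246, -0.052], [0.0, 0.208, -0.978]]
ft_force: [0.4, -0.0, -1.0]
opening: 0.0002
grip_force: 0.2
```

Emit:
{"fn": "carry_out", "kwargs": {
  "increments": [
    [[0.0025, -0.0006, 0, 0, 0, 0, 1], [0.005, -0.0013, 0, 0, 0, 0, 1], [0.0075, -0.002, 0, 0, 0, 0, 1], [0.0075, -0.002, 0, 0, 0, 0, 1], [0.0075, -0.002, 0, 0, 0, 0, 1]]
  ]
}}

```text
time_s: 11.08
ee_pos: [0.4778, -0.2264, 0.0688]
ee_rot: [[0.251, 0.947, 0.199], [0.968, -0.246, -0.051], [0.001, 0.205, -0.979]]
ft_force: [-12.4, 2.6, 7.1]
opening: 0.0003
grip_force: 6.3
```

```bash
python3 r.py l6
```

```text
rail -0.06584876264203506 0.0007927837926969576 z 0.0688031837156376 F [-12.41   2.64   7.15] -12.680687084158155
```

View pics/l6.png

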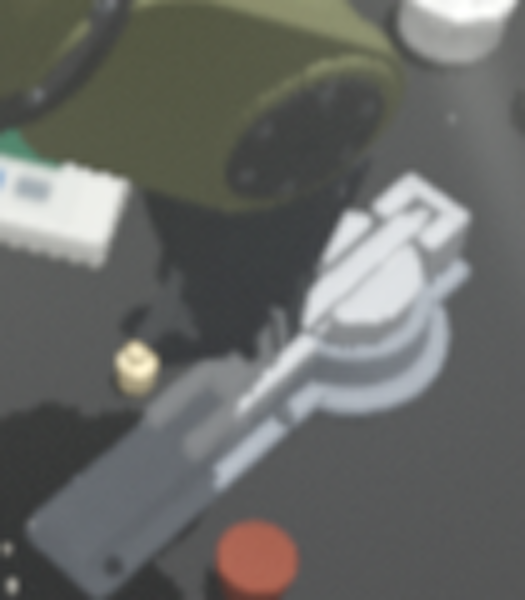

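Emit:
{"fn": "carry_out", "kwargs": {
  "increments": [
    [[0.0025, -0.0006, 0, 0, 0, 0, 1], [0.003, -0.0008, 0, 0, 0, 0, 1], [0.003, -0.0008, 0, 0, 0, 0, 1], [0.003, -0.0008, 0, 0, 0, 0, 1], [0.003, -0.0008, 0, 0, 0, 0, 1]]
  ]
}}

```text
time_s: 11.75
ee_pos: [0.4783, -0.2265, 0.0687]
ee_rot: [[0.251, 0.948, 0.197], [0.968, -0.246, -0.05], [0.001, 0.203, -0.979]]
ft_force: [-21.4, 4.3, 13.6]
opening: -0.0001
grip_force: 10.8
```

The force rose to 22 N with only 0.5 mm of motion, so the nose is solid against the wall. I'll back off and lift clear.

Emit:
{"fn": "carry_out", "kwargs": {
  "increments": [
    [[-0.02, 0.005, 0, 0, 0, 0, 1], [-0.06, 0.015, 0, 0, 0, 0, 1], [-0.09, 0.023, 0.02, 0, 0, 0, 1], [-0.09, 0.023, 0.15, 0, 0, 0, 1], [-0.09, 0.023, 0.3, 0, 0, 0, 1]]
  ]
}}

```text
time_s: 12.38
ee_pos: [0.4434, -0.2177, 0.1907]
ee_rot: [[0.252, 0.947, 0.2], [0.968, -0.246, -0.052], [0.0, 0.207, -0.978]]
ft_force: [0.4, -0.3, -0.2]
opening: -0.0
grip_force: 0.0
```

Emit:
{"fn": "carry_out", "kwargs": {
  "increments": [
    [[-0.1, 0.15, 0.1, 0, 0, 0, 1], [-0.2, 0.3, 0.1, 0, 0, 0, 1], [-0.2, 0.45, 0.1, 0, 0, 0, 1], [-0.2, 0.6, 0.1, 0, 0, 0, 1], [-0.2, 0.7, 0.1, 0, 0, 0, 1]]
  ]
}}

```text
time_s: 13.0
ee_pos: [0.3634, 0.0639, 0.2302]
ee_rot: [[0.252, 0.946, 0.204], [0.968, -0.247, -0.052], [0.001, 0.211, -0.978]]
ft_force: [1.4, -1.1, -0.0]
opening: 0.0002
grip_force: 0.0
```

```bash
python3 look.py l7; python3 r.py
```

```text
rail -0.2507627525619715 0.2559836095093361 z 0.22988391727918928 F [-0.33 -0.61 -0.2 ] -0.1609139727481935
```

View pics/l7.png

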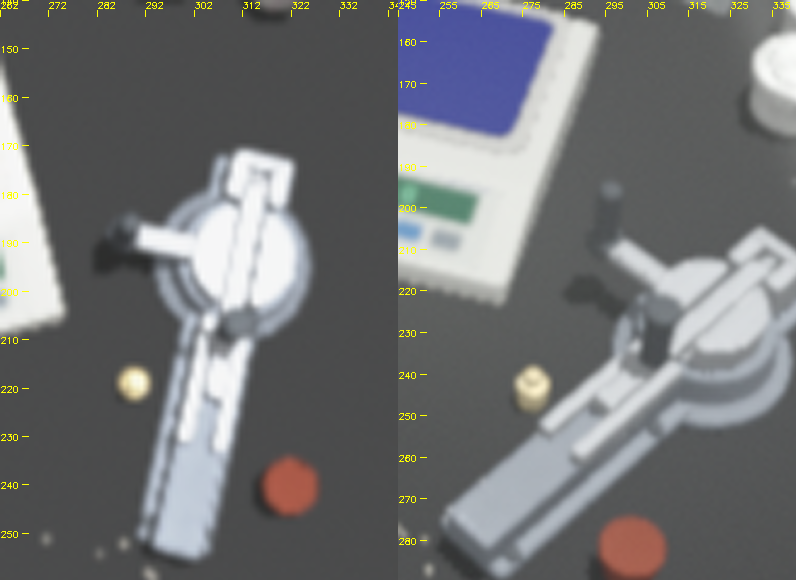

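Both views show the bar through the disc, its nose at the keeper's end wall and the crank square to the rail. The post moved from (303,242) to (311.5,206) in the top view, about 0.10 m as expected. The small weight and the stopper have not moved.

```bash
python3 -c "
from workcell import manip
print(manip.job_done())"
```

```text
the job is handed in; nothing more can be done
None
```

The spindle is locked: I pushed the disc slot into line with the bar, then pushed the bar through it until its nose was firm against the keeper's end wall (22 N), and handed the job in at about 13 s with the arm clear and the weight and stopper beside the rail unmoved.

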